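# Pin the stop and pump the bar clamp onto a stone block

### The arm

A 6-joint arm with a two-finger parallel gripper is mounted at the origin on the work surface. World frame = base frame: x ahead of the robot, y to its left, z up, the work surface at z = 0. Lengths are in mm, angles in rad, forces in N, time in s.
With the tool pointing down it reaches from about 325 to 1000 mm from the base axis. Payload 5.1 kg.
Tool frame: the origin (TCP) lies on the front face of the gripper's body, between the roots of the fingers; the fingertips stand tip_extent ahead of it and the grasp point (between the pads) lies 54 mm ahead of it (tip_extent is the distance from the TCP to the fingertips, in mm); x points along the fingers, y is the direction in which the jaws open and shut, and the axes are right-handed (so a half turn about x gives the same grasp; the last joint's range is limited). The gripper opens to 85 mm and grips with 20 to 120 N. Pads are 22 mm wide; open, the fingers measure 114 mm over their backs; the gripper's body (76 mm by 85 mm) begins 54 mm behind the grasp point. The pads swing forward as they close: fully open they stand 13 mm farther back than shut.
Start: joints at [-1.365, 0.124, 1.65, -0, 1.367, -0.083], TCP at [185.089, -623.079, 303.922] pointing down, gripper open.
Joint ranges: [-2.61, 2.61], [-1.02, 2.33], [0.03, 2.71], [-1.35, 4.49], [0.32, 2.68], [-2.91, 2.91]. Speed limits (rad/s): [2.57, 2.57, 3.14, 3.14, 3.14, 3.14].

### API

Orientations are given as a unit quaternion [w, x, y, z].
In Python, from plant import * gives the robot as it stands. The module is installed in compiled form; this text tells all that it offers.
- The arm moves only by the shell command python3 -m pendant 'ROWS'. ROWS is text: rows parted by semicolons, each of 7 numbers parted by spaces: the finger opening in cm, from 0 to 8.54, then the shift along the tool's x, y, z in cm, then the turn, a rotation vector about the tool's x, y, z in rad. A call has exactly 5 rows; each row is the pose to reach, as a shift and turn from the pose commanded when the call began, along the tool's axes at that moment; what a row does not reach only later rows make up. A row lasts 1/12 s, in which the tool goes at most 41.7 mm and 7.16 degrees, less where a joint would pass 70% of its speed; a pose out of reach is approached as far as the arm can. A call with a gripper value outside its range is refused whole. The fingers move at their own pace and stop on an object; the grip force is fixed at half the most. Time passes only in rows, so rows that repeat a pose let the fingers close, or fill a call up. It gives the time, the measured TCP pose, the force and the opening at its end, in the units of the state.
- observe(): the state, without advancing time (a new reading comes with each control period).
- grab_frame(name): name is "scene" or "top" or "wrist"; returns (picture, depth): 400x640x3 uint8, blue, green, red; 400x640 float32, mm along the optical axis (not along the pixel's ray), 0 where there is no reading.
- calibration(name): a dict with "camera_matrix" (3x3 intrinsics, pixels), "dist" ([k1, k2, p1, p2, k3] as OpenCV has them; the pictures are not rectified), "R" (3x3) and "t" (3): a world point X has camera coordinates R X + t. Camera axes: x right, y down, z forward; pixel columns grow to the right and rows downward; lengths in mm; the calibration is good to about 2 mm. A picture is of the moment at which its call begins: read the wrist's pose just before it. calibration takes no time and is no camera call; for the wrist camera it gives the pose at the moment of the call.
- job_done(): hands the job in, once; it reports no verdict.
The state is a dict: "time": time; "qpos": joint angles; "qvel": joint speeds; "joint_torque": joint torques, N m; "tool_pos": TCP position; "eef_rot": TCP orientation; "force": force on the tool from outside, world axes, zero at the start; "wrist_torque": the same for the moment, N m; "width": opening from 0.0 (shut) to 1.0 (fully open).
Only numpy, scipy, OpenCV 4.12 (cv2) and the standard library are available. Lean on these libraries where they do the work, as an engineer would, in place of code of your own. Each camera call takes 0.05 s, during which the arm holds its last target. There are 200 camera calls.

### The job

Lock the bench clamp's sliding stop by dropping the knob-headed steel pin all the way down through the eye in its foot and into the bed, then pump the clamp's trigger until the sprung pad meets the stone block and presses it against the stop. Move the jaw only by the trigger, never by pushing on it, and finish while still holding the trigger squeezed, with the pad's spring pressed in about halfway; never press it nearly all the way in, or the stone is crushed. Keep the block standing on the bed and leave the other things on the bench where they are.

Things in the scene. Friction and masses are not known exactly. Their poses are not given: they have to be found in the camera images.
- clamp: bench bar clamp, bolted down; steel bed 380 x 110 x 25 mm. Origin: middle of the bed's underside; x runs along the bed from trigger to stop, z up; offsets elsewhere are in these axes. Along y = 0: toothed bar (z 50 to 67 mm, tail ending 165 mm behind the jaw), housing cheeks up to z 80, trigger, fixed upright grip in front of it (x -82 to -68, 26 wide, z 87 to 152), jaw, block, stop
- trigger: steel trigger; its finger blade, 10 mm thick, 26 wide, ends 124 mm from the hinge (top at z 147 mm). At rest it leans back 0.2 rad and body axes match the clamp's; squeezing turns it about +y, up to 0.4 rad (hard limit). At z 125 blade and grip together measure 67 mm at rest, 27 mm squeezed: pinch both from above, or push the blade from behind with shut fingers. Origin: hinge, at clamp x -110, z 25
- trigger_push (a point): middle of the blade's back face, 100 mm from the hinge: push here towards the clamp's +x; 3 to 4 N return spring, plus 0.4 times the jaw's push. It drives the jaw about 42 mm per rad (17 mm a full squeeze); teeth are 7 mm apart, so each squeeze first loses up to 7 mm and a full pump nets 14 mm. No lock: pressure lasts only while the trigger is held
- jaw: the jaw: grey head 14 x 50 x 50 mm on the toothed bar, sprung pad in front. Origin at the head's centre, z 60 mm; at the start at the clamp's x = -30 to -12 mm, it goes up to x = 36 mm. It slides stiffly (5 N of friction) towards the stop and stays where it is left. Not to be pushed by hand
- spring (a joint): how far the sprung pad is pressed in towards the jaw head, m: 0 free, 0.014 fully in. Stiffness 1.5 N per mm, so halfway, 0.007, is about 10 N. Beyond 0.012 the stone is crushed
- pad_face (a point): centre of the rubber face of the round pad, 36 mm across, on a coil spring in front of the jaw head; z 56 mm; 35 mm ahead of the jaw's origin when free, less as the spring is pressed in; about 18 mm of stem shows between head and pad when free
- block: loose pale stone block 60 x 50 x 60 mm (clamp x, y, z), 0.36 kg or so, standing on the bed between pad and stop, a little away from the stop; origin at the centre of its underside
- stop: steel stop on the bed: upright plate 70 mm wide, 12 thick, up to z 80 mm, face to the block at the clamp's x = 100 mm; behind it a flat foot 10 mm thick (top at z 35, x 112 to 180 mm) with the eye, and two low ribs. Unpinned it slides away along +x, up to 40 mm, at under 1 N. Origin 25 mm above the clamp's
- eye (a point): centre of the eye's mouth in the stop's foot, at the foot's top (clamp x = 150, z = 35 mm): round hole 13 mm wide, straight down through the foot (10 mm), in line with a like hole through the bed (25 mm); 38 mm behind the upright plate
- rack: wooden rack 140 x 50 x 40 mm, fixed, with two holes 70 mm apart along its x; origin below its middle. The pin stands in one, the punch in the other
- pin: steel locking pin standing upright: round knob 22 mm across and 35 mm tall on a shank 10 mm thick and 32 mm long with a tapered nose (5 mm across at the tip, taper 8 mm long); 67 mm long, 0.12 kg; origin at the tip, z up. In the rack its knob spans z 40 to 75 mm; seated in the eye, z 35 to 70 mm
- pin_tip (a point): centre of the pin's lower tip
- pin_knob (a point): centre of the pin's knob, 49.5 mm above the tip
- punch: plain dark steel punch, 13 mm thick, 108 mm long, standing in the rack's other hole; bystander; origin at its lower end
- mallet: round wooden carver's mallet standing on its head, 84 mm across, 213 mm tall; bystander; origin under its head
- chisel: steel stone chisel lying on the bench, 205 mm long, 15 mm thick; bystander; origin below its middle
- offcut: loose flat stone offcut 75 x 55 x 30 mm; bystander; origin below its middle
- flask: metal drinking flask, 68 mm across, 210 mm tall; bystander; origin below its middle
- jar: clear jar with black lid, 72 mm across, 85 mm tall; bystander; origin below its middle
- brush: bench brush lying down; bystander
- rasp: rasp with wooden handle lying on the bench, 305 mm long, 24 mm thick; bystander; origin below it

How it is judged:
By the outcome, as a careful person would: the job done as asked, in the order asked, and still so for the second after the job is handed in, while the arm keeps its last pose, push and grip.
It also fails if it takes over 64 s, if anything falls off the work surface, if the arm or the gripper's body presses on something with over 40 N, if the wrist force passes 120 N, or if a joint passes its speed limit or range.

## Working session

There is one attempt and no reset: what is moved stays moved. The work goes in short steps, Python scripts to look and compute and a shell command to move; the robot and the scene stay as the last step left them, time stands still between calls to the robot, and variables do not carry over. Pictures are saved under pics/ and viewed, on a budget of 10 in all, crops included, one or two more only if the job needs it, and the job is handed in when it is done.

```bash
mkdir -p pics; cat > h.py <<'E'
from plant import *
import numpy as np, cv2
from scipy.spatial.transform import Rotation as Ro
def snap(name,fn):
    c=calibration(name); p,d=grab_frame(name)
    cv2.imwrite(f'pics/{fn}.png',p); np.savez(f'pics/{fn}.npz',p=p,d=d,K=c['camera_matrix'],D=c['dist'],R=c['R'],t=c['t'])
def load(fn): return np.load(f'pics/{fn}.npz')
def ray(f,u,v):
    n=cv2.undistortPoints(np.array([[[u,v]]],float),np.array(f['K'],float),np.array(f['D'],float))[0,0]
    return np.array([n[0],n[1],1.])
def atz(f,u,v,z):  # pixel -> world at height z
    R=np.array(f['R']);t=np.array(f['t']).ravel();r=R.T@ray(f,u,v);o=-R.T@t
    return o+r*(z-o[2])/r[2]
def atd(f,u,v,w=1):
    R=np.array(f['R']);t=np.array(f['t']).ravel()
    q=f['d'][int(v)-w:int(v)+w+1,int(u)-w:int(u)+w+1];q=q[q>0]
    return R.T@(ray(f,u,v)*np.median(q)-t) if len(q) else None
def proj(f,X):
    R=np.array(f['R']);t=np.array(f['t']).ravel()
    return cv2.projectPoints(np.array(X,float).reshape(-1,1,3),cv2.Rodrigues(R)[0],t,np.array(f['K'],float),np.array(f['D'],float))[0][:,0]
E
python3 - <<'E'
from h import *
for n in('top','scene'): snap(n,n+'0')
s=observe();print(s)
for n in('top','scene','wrist'):
    c=calibration(n);print(n,c['camera_matrix'],-np.array(c['R']).T@np.array(c['t']),np.array(c['R']))
E
```

```text
{'time': 0.1, 'qpos': array([-1.36461877e+00,  1.24450160e-01,  1.65156462e+00,  8.87522321e-06,
        1.36752617e+00, -8.25849867e-02]), 'qvel': array([ 6.91853969e-04,  9.76345185e-04, -2.28874243e-03, -4.80466827e-04,
        1.53807878e-05,  9.54856167e-04]), 'joint_torque': array([ 5.18548295e-04, -4.24929285e+01, -3.66655183e+01, -3.94904717e-06,
        3.93610462e-03, -1.86171334e-06]), 'tool_pos': array([ 184.99305776, -622.67146954,  302.75310568]), 'eef_rot': array([-0.10105026, -0.69970971, -0.10242566,  0.69978865]), 'force': array([-0.65812731, -0.06263499, -0.27902147]), 'wrist_torque': array([ 0.05306081,  0.03366488, -0.01111383]), 'width': 1.000981380644694}
top [[453.852802     0.         324.3562578 ]
 [  0.         453.852802   205.98307381]
 [  0.           0.           1.        ]] [4.21309650e+02 1.44834676e+00 1.54311982e+03] [[ 0.00121546 -0.99992558  0.01213918]
 [-0.99464374 -0.00246351 -0.1033333 ]
 [ 0.10335551 -0.01194856 -0.99457271]]
scene [[482.64454779   0.         318.72320958]
 [  0.         482.64454779 193.49168764]
 [  0.           0.           1.        ]] [1228.664424    559.57643388 1085.04328869] [[-0.68797904  0.72553331  0.01691934]
 [ 0.53412637  0.52198744 -0.66500988]
 [-0.4913185  -0.44847579 -0.74664289]]
wrist [[279.13625945   0.         318.45375085]
 [  0.         279.13625945 201.91029897]
 [  0.           0.           1.        ]] [ 254.22341028 -602.38100651  373.02983666] [[ 0.28496541 -0.95853447 -0.00252603]
 [-0.91788684 -0.27363857  0.28741204]
 [-0.27618557 -0.07958388 -0.95780371]]
```

View pics/top0.png

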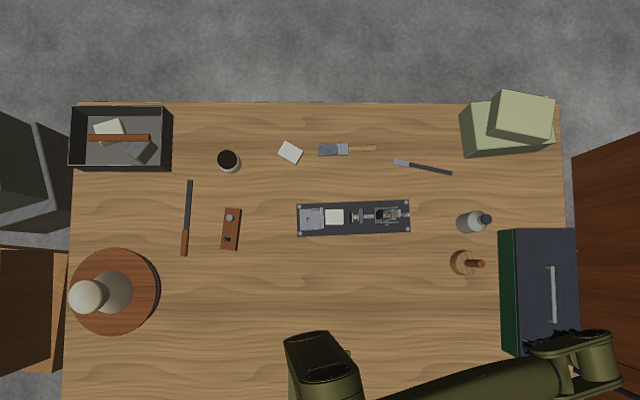

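View pics/scene0.png

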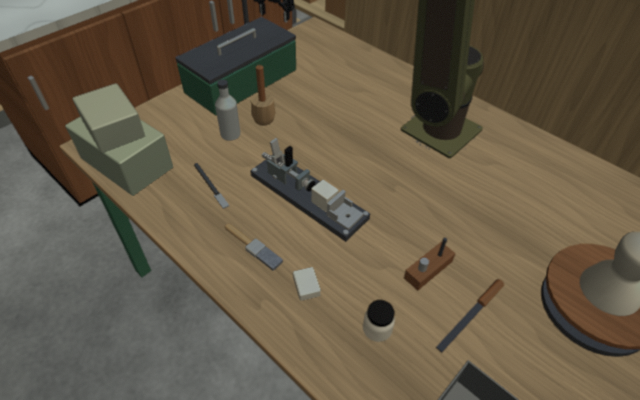

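Top view: the clamp is at about (353,217), with its stop to the left (world +y). The rack is at about (231,229), pin at (229,217), punch at (228,240). Next I'll enlarge crops of both.

```bash
python3 - <<'E'
from h import *
f=load('top0');p=f['p']
a=cv2.resize(p[190:245,285:419],None,fx=5.97,fy=5.97,interpolation=cv2.INTER_CUBIC)  # clamp
b=cv2.resize(p[200:256,205:265],None,fx=4.5,fy=4.5,interpolation=cv2.INTER_CUBIC)
c=cv2.resize(load('scene0')['p'][232:292,398:464],None,fx=4.2,fy=4.2,interpolation=cv2.INTER_CUBIC)
o=np.zeros((600,800,3),np.uint8);o[:a.shape[0],:a.shape[1]]=a[:,:800]
y=a.shape[0]+5
o[y:y+b.shape[0],:b.shape[1]]=b;o[y:y+c.shape[0],400:400+c.shape[1]]=c
cv2.imwrite('pics/crop1.png',o);print(a.shape,b.shape,c.shape,y)
E
```

```text
(328, 800, 3) (252, 270, 3) (252, 277, 3) 333
```

View pics/crop1.png

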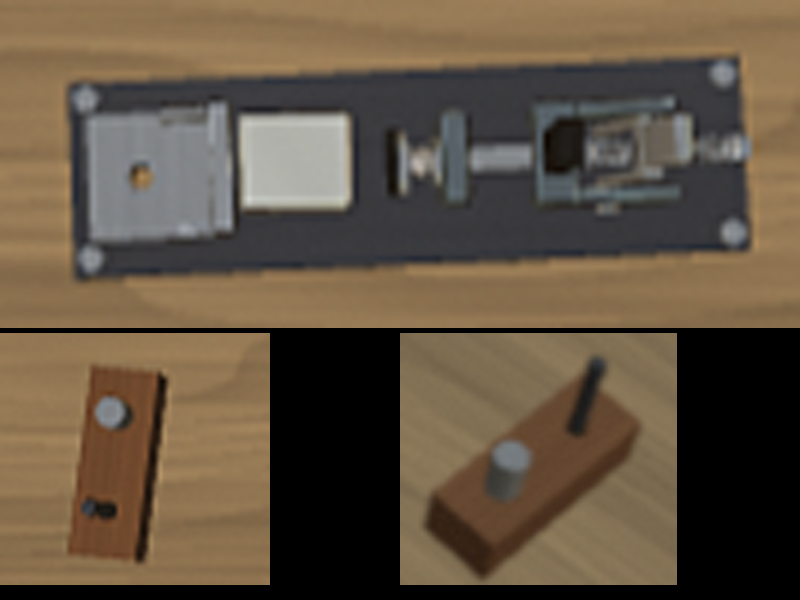

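```bash
cat >> h.py <<'E'
E
python3 - <<'E'
from h import *
f=load('top0')
A=lambda u,v:((u+.5)/5.97-.5+285,(v+.5)/5.97-.5+190)
B=lambda u,v:((u+.5)/4.5-.5+205,(v-333+.5)/4.5-.5+200)
cs=[atz(f,*A(*q),25) for q in[(68,85),(740,58),(750,247),(77,278)]]
for c in cs:print('corner',c.round(1))
m=np.mean(cs,0);ax=(cs[0]+cs[3]-cs[1]-cs[2])/2;yw=np.degrees(np.arctan2(ax[1],ax[0]))
print('clamp',m.round(1),'yaw',yw,np.linalg.norm(ax),np.linalg.norm(cs[0]-cs[3]))
e=atz(f,*A(140,177),35);print('eye',e.round(1))
u=ax/np.linalg.norm(ax);u[2]=0;n=np.array([-u[1],u[0],0])
print('eye in clamp',(e-m)@u,(e-m)@n)
for nm,q,z in[('blockL',(240,160),85),('blockR',(352,160),85),('blockT',(296,112),85),('blockB',(296,210),85),('jaw',(455,157),85),('padfront',(390,160),74),('trig',(668,135),147),('griptop',(565,143),152)]:
    w=atz(f,*A(*q),z);print(nm,w.round(1),'clamp',((w-m)@u).round(1),((w-m)@n).round(1))
print('pin',atz(f,*B(110,411),75).round(1), 'dep',atd(f,*B(110,411)))
rc=[atz(f,*B(*q),40) for q in[(92,366),(159,371),(138,561),(68,553)]]
for c in rc:print('rack',c.round(1))
print(np.mean(rc,0).round(1))
g=load('scene0')
C=lambda u,v:((u-400+.5)/4.2-.5+398,(v-333+.5)/4.2-.5+232)
print('pin scene',atz(g,*C(511,455),75).round(1))
s=observe();print(Ro.from_quat(s['eef_rot'],scalar_first=True).as_matrix().round(3))
for X in cs[:1]: print(atd(f,324-25,236))
E
```

```text
corner [586.1  78.7  25. ]
corner [ 602.5 -301.2   25. ]
corner [ 495.6 -304.9   25. ]
corner [477.6  72.8  25. ]
clamp [ 540.4 -113.6   25. ] yaw 92.59225566623148 379.1544633314976 108.69732710419858
eye [533.5  37.6  35. ]
eye in clamp 151.43143590000687 0.05164811551549242
blockL [539.1 -17.5  85. ] clamp 96.1 -3.0
blockR [539.3 -78.   85. ] clamp 35.7 -0.4
blockT [565.2 -47.8  85. ] clamp 64.7 -27.8
blockB [512.2 -47.7  85. ] clamp 67.2 25.3
jaw [ 541.  -133.7   85. ] clamp -20.1 0.3
padfront [540.2 -99.3  74. ] clamp 14.4 -0.4
trig [ 547.6 -238.7  147. ] clamp -125.2 -1.5
griptop [ 542.9 -184.4  152. ] clamp -70.8 0.8
pin [537.4 292.4  75. ] dep [537.64832773 293.02229343  72.09887915]
rack [573.5 313.4  40. ]
rack [569.9 263.9  40. ]
rack [430.2 276.5  40. ]
rack [435.9 327.8  40. ]
[502.4 295.4  40. ]
pin scene [543.1 296.3  75. ]
[[-0.     0.285 -0.959]
 [ 0.002 -0.959 -0.285]
 [-1.    -0.002 -0.   ]]
[478.86703217  68.62582046   4.82557268]
```

```bash
python3 -m pendant '5 0 -3.24 -2.5 -0.12 0 0;5 0 -6.48 -5 -0.24 0 0;5 0 -9.72 -7.5 -0.36 0 0;5 0 -12.96 -10 -0.48 0 0;5 0 -16.2 -12.5 -0.6 0 0'
cat > go.py <<'E'
# prints what shift/turn (tool axes, cm / rad) leads from here to a world TCP target with tool down and tool-y at angle a deg
from h import *
import sys
def go(x,y,z,a):
    s=observe();R=Ro.from_quat(s['eef_rot'],scalar_first=True).as_matrix()
    c,si=np.cos(np.radians(a)),np.sin(np.radians(a))
    T=np.array([[0,c,si],[0,si,-c],[-1,0,0]])
    print('t',round(s['time'],2),'pos',s['tool_pos'].round(1),'F',s['force'].round(1),'w',round(s['width'],3))
    print('shift cm',(R.T@(np.array([x,y,z])-s['tool_pos'])/10).round(2),'turn',Ro.from_matrix(R.T@T).as_rotvec().round(3))
if __name__=='__main__': go(*map(float,sys.argv[1:5]))
E
python3 go.py 537 260 250 2.6
```

```text
time: 0.52
tool_pos: [258.9, -430.2, 303.1]
eef_rot: [0.305, 0.638, 0.306, -0.638]
force: [1.0, -0.6, 1.0]
width: 0.583
t 0.52 pos [ 258.9 -430.2  303.1] F [ 1.  -0.6  1. ] w 0.583
shift cm [  5.38 -21.55 -71.22] turn [-0.722 -0.001  0.001]
```

```bash
python3 -m pendant '5 0 -1.18 -3.9 -0.12 0 0;5 0 -2.36 -7.8 -0.24 0 0;5 0 -3.54 -11.7 -0.36 0 0;5 0 -4.72 -15.6 -0.48 0 0;5 0 -5.9 -19.5 -0.6 0 0'
python3 go.py 537 260 250 2.6
```

```text
time: 0.93
tool_pos: [335.9, -241.6, 303.5]
eef_rot: [0.48, 0.519, 0.48, -0.519]
force: [1.6, -0.3, 0.5]
width: 0.589
t 0.93 pos [ 335.9 -241.6  303.5] F [ 1.6 -0.3  0.5] w 0.589
shift cm [  5.36  16.2  -51.56] turn [-0.122 -0.     0.   ]
```

```bash
python3 -m pendant '5 0.4 1.2 -3.85 -0.122 0 0;5 0.8 2.4 -7.7 -0.122 0 0;5 1.2 3.6 -11.55 -0.122 0 0;5 1.6 4.8 -15.4 -0.122 0 0;5 2 6 -19.25 -0.122 0 0'
python3 go.py 537 260 250 2.6
```

```text
time: 1.35
tool_pos: [411.4, -54.6, 283.6]
eef_rot: [0.51, 0.49, 0.51, -0.49]
force: [1.4, 0.1, -0.3]
width: 0.586
t 1.35 pos [411.4 -54.6 283.6] F [ 1.4  0.1 -0.3] w 0.586
shift cm [  3.36  13.8  -30.93] turn [-0.005  0.    -0.   ]
```

```bash
python3 -m pendant '5 0.4 1.6 -3.7 0 0 0;5 0.8 3.2 -7.4 0 0 0;5 1.2 4.8 -11.1 0 0 0;5 1.6 6.4 -14.8 0 0 0;5 2 8 -18.5 0 0 0' >/dev/null
python3 -m pendant '5 0.4 1.45 -3.1 0 0 0;5 0.8 2.9 -6.2 0 0 0;5 1.2 4.35 -9.3 0 0 0;5 1.36 5.8 -12.4 0 0 0;5 1.36 5.8 -12.4 0 0 0'
python3 - <<'E'
from go import *
go(537,292,250,2.6)
snap('wrist','w1')
f=load('w1');print(proj(f,[[537.2,292,75],[533.5,37.6,35]]))
E
```

```text
time: 2.18
tool_pos: [537.7, 261.8, 248.8]
eef_rot: [0.51, 0.489, 0.511, -0.489]
force: [0.0, -0.2, -0.3]
width: 0.584
t 2.18 pos [537.7 261.8 248.8] F [ 0.  -0.2 -0.3] w 0.584
shift cm [-0.11  0.06 -3.02] turn [-0.002 -0.001  0.001]
[[320.82869424 169.01018149]
 [308.47246514 361.0529545 ]]
```

View pics/w1.png

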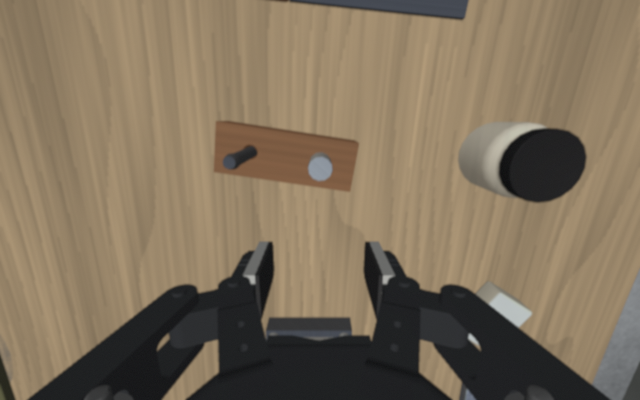

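Wrist view: the knob top is at about (320,168), within a pixel of the prediction. The punch is at (238,158).

```bash
python3 - <<'E'
from h import *
f=load('w1');print(atz(f,320,168,75))
E
python3 -m pendant '5 1.5 -0.05 -1.5 0 0 0;5 3 -0.05 -3.05 0 0 0;5 6 -0.05 -3.05 0 0 0;5 9 -0.05 -3.05 0 0 0;5 9 -0.05 -3.05 0 0 0'
python3 - <<'E'
from go import *
go(537,292.5,112,2.6)
snap('wrist','w2');f=load('w2')
cv2.imwrite('pics/w2c.png',cv2.resize(f['p'][150:400,170:470],None,fx=2,fy=2))
print(proj(f,[537,292.5,75]))
E
```

```text
[536.42932631 292.86346139  75.        ]
time: 2.65
tool_pos: [531.2, 285.7, 153.2]
eef_rot: [0.508, 0.486, 0.511, -0.494]
force: [-1.8, -1.1, -1.4]
width: 0.589
t 2.65 pos [531.2 285.7 153.2] F [-1.8 -1.1 -1.4] w 0.589
shift cm [ 4.11  0.65 -0.67] turn [-0.006  0.005  0.012]
[[332.34581985 237.61338525]]
```

View pics/w2c.png

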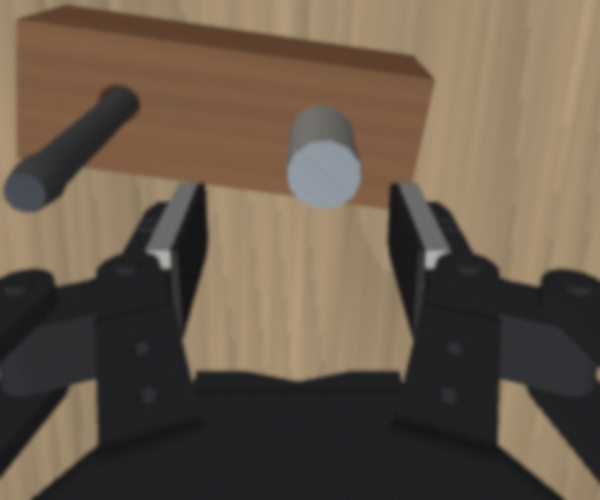

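The knob top is at (331,236) in the full frame, as predicted. The arm was still settling, so I'll let it settle and then descend.

```bash
python3 -m pendant '5 0 0 0 0 0 0;5 0 0 0 0 0 0;5 0 0 0 0 0 0;5 0 0 0 0 0 0;5 0 0 0 0 0 0'
python3 go.py 537 292.5 112 2.6
```

```text
time: 3.12
tool_pos: [536.0, 288.2, 162.0]
eef_rot: [0.51, 0.491, 0.509, -0.489]
force: [0.1, 0.2, -0.0]
width: 0.583
t 3.12 pos [536.  288.2 162. ] F [ 0.1  0.2 -0. ] w 0.583
shift cm [ 5.    0.11 -0.42] turn [-0.006 -0.001 -0.002]
```

```bash
python3 -m pendant '5 0 0.1 -0.42 0 0 0;5 1.5 0.1 -0.42 0 0 0;5 3 0.1 -0.42 0 0 0;5 4.3 0.1 -0.42 0 0 0;5 5 0.1 -0.42 0 0 0' >/dev/null
python3 -m pendant '5 0 0 0 0 0 0;5 0 0 0 0 0 0;5 0 0 0 0 0 0;5 0 0 0 0 0 0;5 0 0 0 0 0 0'
python3 go.py 537 292.5 112 2.6
```

```text
time: 3.95
tool_pos: [536.1, 292.3, 110.3]
eef_rot: [0.51, 0.49, 0.51, -0.49]
force: [-0.2, -0.3, 0.3]
width: 0.59
t 3.95 pos [536.1 292.3 110.3] F [-0.2 -0.3  0.3] w 0.59
shift cm [-0.17  0.09 -0.02] turn [-0.005  0.     0.   ]
```

```bash
python3 -m pendant '4 0 0 0 0 0 0;3 0 0 0 0 0 0;2 0 0 0 0 0 0;1.5 0 0 0 0 0 0;1.5 0 0 0 0 0 0' >/dev/null
python3 -m pendant '1.5 0 0 0 0 0 0;1.5 0 0 0 0 0 0;1.5 0 0 0 0 0 0;1.5 0 0 0 0 0 0;1.5 0 0 0 0 0 0'
python3 -m pendant '1.5 -1 0 0 0 0 0;1.5 -2 0 0 0 0 0;1.5 -4 0 0 0 0 0;1.5 -6 0 0 0 0 0;1.5 -8 0 0 0 0 0'
python3 -m pendant '1.5 0 0 0 0 0 0;1.5 0 0 0 0 0 0;1.5 0 0 0 0 0 0;1.5 0 0 0 0 0 0;1.5 0 0 0 0 0 0'
python3 go.py 533.5 37.6 190 2.6
```

```text
time: 4.78
tool_pos: [537.0, 292.9, 112.9]
eef_rot: [0.51, 0.491, 0.51, -0.489]
force: [-3.5, 0.2, 9.8]
width: 0.229
time: 5.2
tool_pos: [535.7, 292.0, 191.2]
eef_rot: [0.51, 0.489, 0.51, -0.49]
force: [0.0, 0.7, -0.8]
width: 0.229
time: 5.62
tool_pos: [535.2, 291.9, 188.3]
eef_rot: [0.509, 0.489, 0.51, -0.491]
force: [-0.8, -0.1, -2.2]
width: 0.233
t 5.62 pos [535.2 291.9 188.3] F [-0.8 -0.1 -2.2] w 0.233
shift cm [-0.13 -1.19 25.4 ] turn [-0.005  0.001  0.003]
```

```bash
python3 -m pendant '1.5 0 -0.1 2 0 0 0;1.5 0 -0.3 6 0 0 0;1.5 0 -0.5 10 0 0 0;1.5 0 -0.7 14 0 0 0;1.5 0 -0.9 17 0 0 0' >/dev/null
python3 -m pendant '1.5 0 -0.1 3 0 0 0;1.5 0.5 -0.2 5 0 0 0;1.5 1 -0.3 7 0 0 0;1.5 1.5 -0.3 8.2 0 0 0;1.5 2 -0.3 8.4 0 0 0' >/dev/null
python3 -m pendant '1.5 0 0 0 0 0 0;1.5 0 0 0 0 0 0;1.5 0 0 0 0 0 0;1.5 0 0 0 0 0 0;1.5 0 0 0 0 0 0'
python3 - <<'E'
from go import *
go(533.5,37.6,158,2.6)
snap('wrist','w3');f=load('w3')
cv2.imwrite('pics/w3c.png',cv2.resize(f['p'][60:400,120:520],None,fx=2,fy=1.76))
print(proj(f,[[533.5,37.6,35],[533.5,37.6,65],[533.5,37.6,100]]))
E
```

```text
time: 6.87
tool_pos: [534.5, 38.8, 170.7]
eef_rot: [0.51, 0.49, 0.51, -0.489]
force: [-0.0, 0.7, -1.4]
width: 0.229
t 6.87 pos [534.5  38.8 170.7] F [-0.   0.7 -1.4] w 0.229
shift cm [ 1.27 -0.1   0.12] turn [-0.004 -0.    -0.001]
[[318.35441362 216.99715354]
 [318.36878424 231.94920837]
 [318.39222794 256.35572691]]
```

View pics/w3c.png

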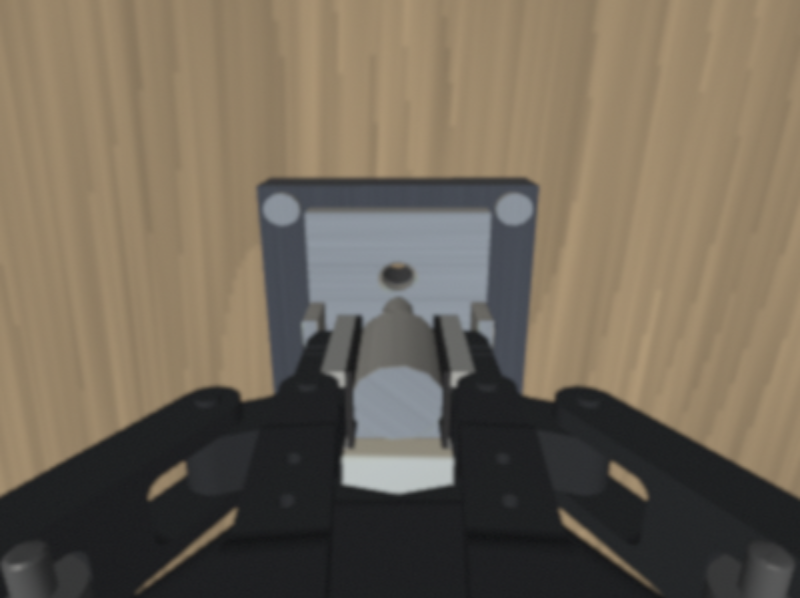

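The eye is at (318.5,216) in the full frame and the prediction was (318.4,217). The pin hangs straight with its nose just below the eye in the image. Lowering.

```bash
python3 -m pendant '1.5 0.5 -0.08 0.07 0 0 0;1.5 1.2 -0.08 0.07 0 0 0;1.5 2 -0.08 0.07 0 0 0;1.5 2.6 -0.08 0.07 0 0 0;1.5 2.6 -0.08 0.07 0 0 0' >/dev/null
python3 -m pendant '1.5 0 0 0 0 0 0;1.5 0 0 0 0 0 0;1.5 0.4 0 0 0 0 0;1.5 0.8 0 0 0 0 0;1.5 1.2 0 0 0 0 0'
python3 -m pendant '1.5 0 0 0 0 0 0;1.5 0 0 0 0 0 0;1.5 0 0 0 0 0 0;1.5 0 0 0 0 0 0;1.5 0 0 0 0 0 0'
python3 go.py 533.6 38.1 108 2.6
```

```text
time: 7.75
tool_pos: [533.7, 37.3, 132.2]
eef_rot: [0.51, 0.49, 0.51, -0.49]
force: [0.6, 0.4, -0.6]
width: 0.228
time: 8.17
tool_pos: [533.6, 37.3, 132.5]
eef_rot: [0.51, 0.49, 0.51, -0.49]
force: [0.3, 0.6, -0.9]
width: 0.228
t 8.17 pos [533.6  37.3 132.5] F [ 0.3  0.6 -0.9] w 0.228
shift cm [ 2.45  0.   -0.08] turn [-0.005 -0.    -0.   ]
```

```bash
python3 -m pendant '1.5 0.4 0 -0.05 0 0 0;1.5 0.8 0 -0.05 0 0 0;1.5 1.2 0 -0.05 0 0 0;1.5 1.5 0 -0.05 0 0 0;1.5 1.5 0 -0.05 0 0 0'
python3 -m pendant '1.5 0.2 0 0 0 0 0;1.5 0.4 0 0 0 0 0;1.5 0.6 0 0 0 0 0;1.5 0.8 0 0 0 0 0;1.5 0.8 0 0 0 0 0'
python3 go.py 533.6 38.1 108 2.6
```

```text
time: 8.58
tool_pos: [533.3, 37.7, 116.5]
eef_rot: [0.51, 0.49, 0.51, -0.49]
force: [0.7, -0.7, -1.5]
width: 0.225
time: 9.0
tool_pos: [533.4, 37.8, 108.9]
eef_rot: [0.51, 0.49, 0.51, -0.49]
force: [0.5, -0.1, -2.0]
width: 0.228
t 9.0 pos [533.4  37.8 108.9] F [ 0.5 -0.1 -2. ] w 0.228
shift cm [ 0.09  0.02 -0.03] turn [-0.005 -0.     0.   ]
```

Nearly seated, with no resistance. I'll ease down until it touches.

```bash
python3 -m pendant '1.5 0.1 0 0 0 0 0;1.5 0.2 0 0 0 0 0;1.5 0.3 0 0 0 0 0;1.5 0.3 0 0 0 0 0;1.5 0.3 0 0 0 0 0'
python3 -m pendant '1.5 0.1 0 0 0 0 0;1.5 0.2 0 0 0 0 0;1.5 0.2 0 0 0 0 0;1.5 0.2 0 0 0 0 0;1.5 0.2 0 0 0 0 0'
```

```text
time: 9.42
tool_pos: [533.8, 37.8, 107.9]
eef_rot: [0.51, 0.49, 0.51, -0.49]
force: [-4.8, 0.1, 7.3]
width: 0.225
time: 9.83
tool_pos: [533.9, 37.8, 107.8]
eef_rot: [0.51, 0.489, 0.51, -0.49]
force: [-10.3, -0.8, 20.5]
width: 0.234
```

```bash
python3 -m pendant '1.5 -0.2 0 0 0 0 0;2 -0.2 0 0 0 0 0;3 -0.2 0 0 0 0 0;5 -0.2 0 0 0 0 0;5 -0.2 0 0 0 0 0' >/dev/null
python3 -m pendant '5 0 0 0 0 0 0;5 0 0 0 0 0 0;5 -2 0 0 0 0 0;5 -5 0 0 0 0 0;5 -9 0 0 0 0 0' >/dev/null
python3 -m pendant '5 -2 0 -0.5 0 0 0;5 -4 0 -1 0 0 0;5 -6 0 -1 0 0 0;5 -6 0 -1 0 0 0;5 -6 0 -1 0 0 0'
python3 - <<'E'
from go import *
go(543.5,-270,260,2.6)
snap('wrist','w4');snap('top','top4');f=load('w4')
a=f['p'][80:400,160:480];b=cv2.resize(load('top4')['p'][190:245,285:419],(800,328),interpolation=cv2.INTER_CUBIC)
o=np.zeros((600,800,3),np.uint8);o[:328]=b;o[330:600,200:540]=cv2.resize(a[:254],(340,270));cv2.imwrite('pics/c4.png',o)
for z in(35,70,75): print(z,proj(f,[533.6,38.1,z]))
for u,v in[(318,230)]:print(atd(f,u,v))
E
```

```text
time: 11.08
tool_pos: [533.5, 47.8, 257.3]
eef_rot: [0.511, 0.49, 0.509, -0.489]
force: [-0.5, 0.1, -0.8]
width: 0.587
t 11.08 pos [533.5  47.8 257.3] F [-0.5  0.1 -0.8] w 0.587
shift cm [-0.27 -0.28 31.79] turn [-0.005  0.    -0.002]
35 [[318.62120936 197.39297775]]
70 [[318.72889066 207.21228296]]
75 [[318.74649353 208.81741866]]
[5.34437674e+02 8.16631216e-02 3.54614751e+01]
```

View pics/c4.png

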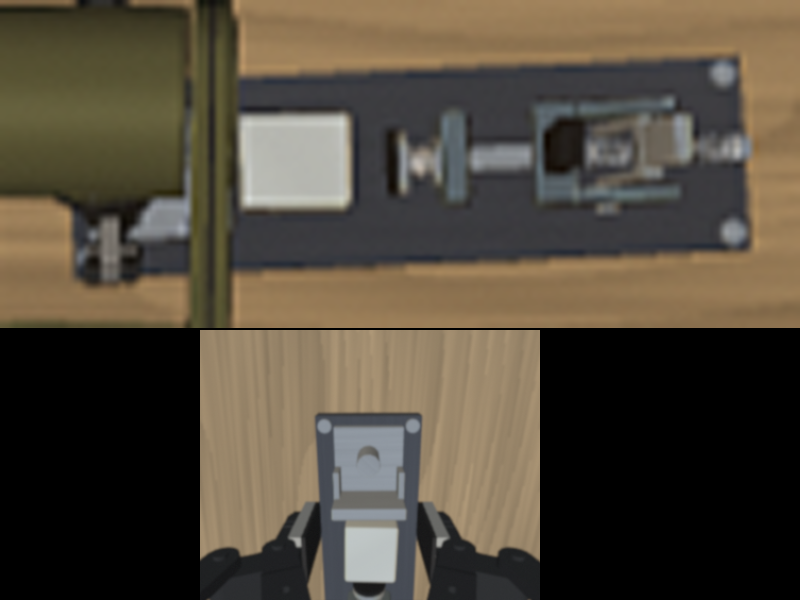

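The top crop shows the block and jaw undisturbed. The wrist crop shows the knob seated at about (318,204). Next I'll check the knob's depth, then move to a lookout above the jaw.

```bash
python3 - <<'E'
from h import *
f=load('w4')
for u,v in[(318,203),(318,205),(318,207),(318,211)]:print(atd(f,u,v,0).round(1))
E
python3 -m pendant '0 0 0 3.8 0 0 0;0 0 0 7.6 0 0 0;0 0 0 11.4 0 0 0;0 0 0 15.2 0 0 0;0 0 0 19 0 0 0' >/dev/null
python3 -m pendant '0 0 -0.1 1.5 0 0 0;0 0 -0.1 1.5 0 0 0;0 0 -0.1 1.5 0 0 0;0 0 -0.1 1.5 0 0 0;0 0 -0.1 1.5 0 0 0'
python3 - <<'E'
from go import *
go(543.5,-280,257,2.6)
snap('wrist','w5');f=load('w5')
cv2.imwrite('pics/c5.png',cv2.resize(f['p'][0:240,160:480],None,fx=2.5,fy=2.5,interpolation=cv2.INTER_CUBIC))
E
```

```text
[532.7  42.1  69.1]
[532.8  40.2  69.6]
[532.9  38.3  70. ]
[533.   34.6  71.1]
time: 12.02
tool_pos: [540.0, -155.9, 255.4]
eef_rot: [0.51, 0.489, 0.511, -0.49]
force: [-0.1, 0.3, 0.3]
width: 0.001
t 12.02 pos [ 540.  -155.9  255.4] F [-0.1  0.3  0.3] w 0.001
shift cm [-0.17 -0.17 12.42] turn [-0.004 -0.001  0.001]
```

View pics/c5.png

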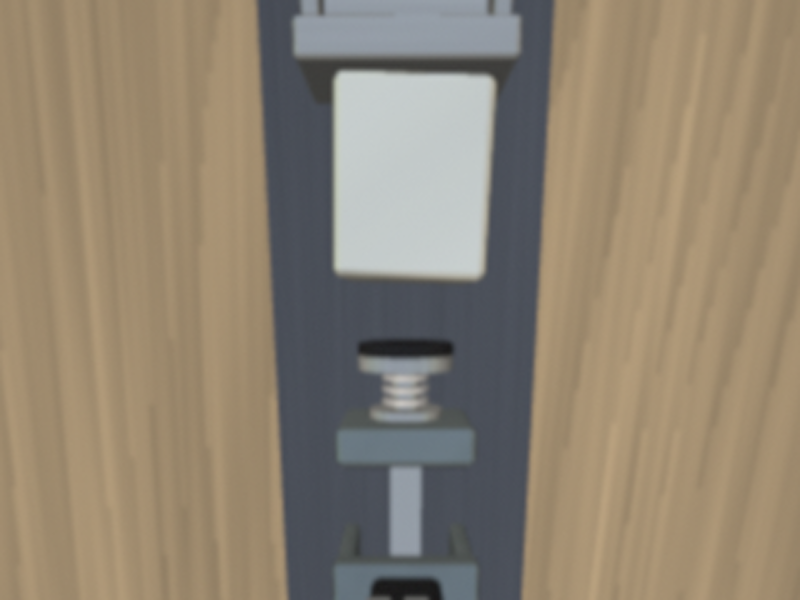

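```bash
cat >> h.py <<'E'
O=np.array([540.4,-113.6,0]);yw=np.radians(92.6);U=np.array([np.cos(yw),np.sin(yw),0]);N=np.array([-U[1],U[0],0])
def cl(X): return np.array([(X-O)@U,(X-O)@N,X[2]]).round(1)
def W(x,y,z): return O+x*U+y*N+np.array([0,0,z])
E
python3 - <<'E'
from h import *
f=load('w5');C=lambda u,v:((u+.5)/2.5-.5+160,(v+.5)/2.5-.5)
for n,u,v,z in[('stopface',405,57,80),('stopL',294,35,80),('stopR',519,35,80),('block+x',412,71,85),('block-x',410,275,85),('padfront',405,343,74),('headfront',405,430,85),('headback',405,463,85)]:
    print(n,cl(atz(f,*C(u,v),z)))
print('eye',cl(np.array([533.6,38.1,35])))
E
```

```text
stopface [101.    0.5  80. ]
stopL [107.   34.4  80. ]
stopR [106.7 -34.2  80. ]
block+x [95.9 -1.5 85. ]
block-x [37.5 -1.  85. ]
padfront [15.1  0.5 74. ]
headfront [-13.8   0.6  85. ]
headback [-25.6   0.6  85. ]
eye [ 1.519e+02 -1.000e-01  3.500e+01]
```

```bash
python3 - <<'E'
from h import *
f=load('w5');T=np.array([540,-155.9,255.4])
d=f['d'];v,u=np.nonzero((d>0)&(d<220))
n=cv2.undistortPoints(np.stack([u,v],1).astype(float).reshape(-1,1,2),f['K'],f['D'])[:,0]
P=np.c_[n,np.ones(len(n))]*d[v,u][:,None];P=(P-f['t'].ravel())@f['R']
Q=P-T;s=(abs(Q[:,0])<25)&(abs(Q[:,1])<25);Q=Q[s];print(len(Q))
i=np.argsort(Q[:,2]);print(Q[i[:5]].round(1));k=Q[Q[:,2]<Q[:,2].min()+12];print(k.min(0).round(1),k.max(0).round(1))
E
python3 -m pendant '0 0 0 3 0 0 0;0 0 0 6.5 0 0 0;0 0 0 9 0 0 0;0 0 0 9.8 0 0 0;0 0 0 9.8 0 0 0' >/dev/null
python3 -m pendant '0 0 0 0 0 0 0;0 0 0 0 0 0 0;0 0 0 0 0 0 0;0 0 0 0 0 0 0;0 0 0 0 0 0 0'
python3 - <<'E'
from go import *
p=W(-165,0,180);print(p);go(*p,2.6)
snap('wrist','w6');f=load('w6')
cv2.imwrite('pics/c6.png',f['p'])
E
```

```text
20662
[[  0.9  10.7 -68.2]
 [  4.6  11.  -67.9]
 [ -1.3  10.7 -67.8]
 [ -6.1  10.5 -67.8]
 [ -4.5  10.6 -67.8]]
[-14.9   5.5 -68.2] [ 12.1  11.8 -56.2]
time: 12.9
tool_pos: [544.3, -254.2, 256.4]
eef_rot: [0.51, 0.49, 0.51, -0.49]
force: [0.1, -1.3, 0.6]
width: 0.002
[ 547.88489304 -278.43014402  180.        ]
t 12.9 pos [ 544.3 -254.2  256.4] F [ 0.1 -1.3  0.6] w 0.002
shift cm [7.64 0.26 2.44] turn [-0.004 -0.    -0.   ]
```

View pics/c6.png

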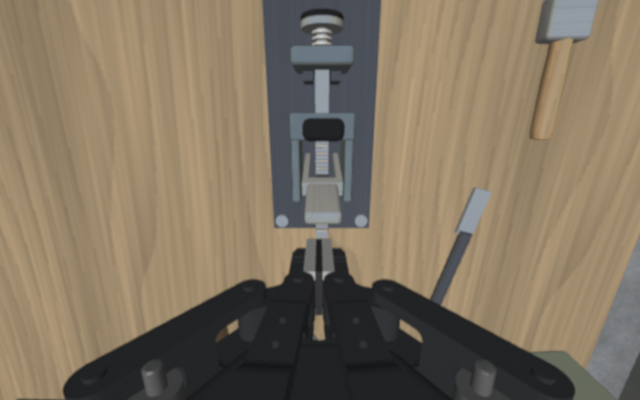

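The blade is at (322,200), in line with the shut fingertips at (319,240). I'll drop in behind it.

```bash
python3 -m pendant '0 0 0.26 2 0 0 0;0 0.5 0.26 2.44 0 0 0;0 3 0.26 2.44 0 0 0;0 5.5 0.26 2.44 0 0 0;0 7.5 0.26 2.44 0 0 0' >/dev/null
python3 -m pendant '0 0 0 0 0 0 0;0 0 0 0 0 0 0;0 0 0 0 0 0 0;0 0 0 0 0 0 0;0 0 0 0 0 0 0'
cat > st.py <<'E'
from h import *
s=observe();F=s['force'];p=cl(s['tool_pos']);xf=p[0]+10
print('t',round(s['time'],2),'clamp tcp',p,'finger face',xf.round(1),'Fpush',round(float(-F@U),2),'F',F.round(1))
E
python3 st.py; python3 go.py $(python3 -c "from h import *;print(*W(-153,0,181))") 2.6
```

```text
time: 13.78
tool_pos: [548.7, -279.8, 183.5]
eef_rot: [0.511, 0.49, 0.509, -0.49]
force: [0.2, 0.2, -0.7]
width: 0.003
t 13.78 clamp tcp [-166.4   -0.7  183.5] finger face -156.4 Fpush -0.21 F [ 0.2  0.2 -0.7]
t 13.78 pos [ 548.7 -279.8  183.5] F [ 0.2  0.2 -0.7] w 0.003
shift cm [ 0.25 -0.08 -1.34] turn [-0.005  0.002 -0.003]
```

```bash
python3 -m pendant '0 0.2 -0.07 -0.8 0 0 0;0 0.2 -0.07 -1.5 0 0 0;0 0.2 -0.07 -2 0 0 0;0 0.2 -0.07 -2 0 0 0;0 0.2 -0.07 -2 0 0 0'>/dev/null; python3 st.py
python3 -m pendant '0 0 0 -0.2 0 0 0;0 0 0 -0.4 0 0 0;0 0 0 -0.6 0 0 0;0 0 0 -0.6 0 0 0;0 0 0 -0.6 0 0 0'>/dev/null; python3 st.py
python3 -m pendant '0 0 0 -0.2 0 0 0;0 0 0 -0.4 0 0 0;0 0 0 -0.6 0 0 0;0 0 0 -0.6 0 0 0;0 0 0 -0.6 0 0 0'>/dev/null; python3 st.py
```

```text
t 14.2 clamp tcp [-145.9    0.5  180.2] finger face -135.9 Fpush 2.78 F [-1.4 -2.9  3.9]
t 14.62 clamp tcp [-140.9    0.4  181. ] finger face -130.9 Fpush 3.59 F [-4.1 -3.8  7.1]
t 15.03 clamp tcp [-135.5    0.2  181.7] finger face -125.5 Fpush 3.85 F [-5.3 -4.1  9.5]
```

Upward force is building, so the blade top is riding under a finger knuckle. I'll raise the tool 10 mm and carry on.

```bash
python3 -m pendant '0 -0.3 0 0.3 0 0 0;0 -0.8 0 0.3 0 0 0;0 -1 0 0.3 0 0 0;0 -1 0 0 0 0 0;0 -1 0 0 0 0 0'>/dev/null; python3 st.py
python3 -m pendant '0 0 0 -0.2 0 0 0;0 0 0 -0.4 0 0 0;0 0 0 -0.6 0 0 0;0 0 0 -0.6 0 0 0;0 0 0 -0.6 0 0 0'>/dev/null; python3 st.py
python3 -m pendant '0 0 0 -0.2 0 0 0;0 0 0 -0.4 0 0 0;0 0 0 -0.6 0 0 0;0 0 0 -0.6 0 0 0;0 0 0 -0.6 0 0 0'>/dev/null; python3 st.py
```

```text
t 15.45 clamp tcp [-133.9    0.7  189.6] finger face -123.9 Fpush 4.3 F [-1.8 -4.4  2. ]
t 15.87 clamp tcp [-128.     0.5  189.8] finger face -118.0 Fpush 4.96 F [-1.8 -5.   2. ]
t 16.28 clamp tcp [-122.4    0.4  189.9] finger face -112.4 Fpush 5.04 F [-2.3 -5.2  3.4]
```

```bash
python3 -m pendant '0 0 0 -0.2 0 0 0;0 0 0 -0.4 0 0 0;0 0 0 -0.6 0 0 0;0 0 0 -0.7 0 0 0;0 0 0 -0.7 0 0 0'>/dev/null; python3 st.py
python3 -m pendant '0 0 0 -0.2 0 0 0;0 0 0 -0.4 0 0 0;0 0 0 -0.5 0 0 0;0 0 0 -0.5 0 0 0;0 0 0 -0.5 0 0 0'>/dev/null; python3 st.py
python3 -m pendant '0 0 0 -0.1 0 0 0;0 0 0 -0.2 0 0 0;0 0 0 -0.2 0 0 0;0 0 0 -0.2 0 0 0;0 0 0 -0.2 0 0 0'>/dev/null; python3 st.py
```

```text
t 16.7 clamp tcp [-115.4    0.4  189.8] finger face -105.4 Fpush 4.65 F [-1.1 -4.7  2.2]
t 17.12 clamp tcp [-110.4    0.4  189.5] finger face -100.4 Fpush 5.43 F [-1.4 -5.5  2.2]
t 17.53 clamp tcp [-108.5    0.4  189.3] finger face -98.5 Fpush 5.41 F [-1.  -5.5  0.7]
```

```bash
python3 -m pendant '0 0 0 -0.1 0 0 0;0 0 0 -0.2 0 0 0;0 0 0 -0.2 0 0 0;0 0 0 -0.2 0 0 0;0 0 0 -0.2 0 0 0'>/dev/null; python3 st.py
python3 -m pendant '0 0 0 -0.1 0 0 0;0 0 0 -0.15 0 0 0;0 0 0 -0.15 0 0 0;0 0 0 -0.15 0 0 0;0 0 0 -0.15 0 0 0'>/dev/null; python3 st.py
python3 - <<'E'
from h import *
snap('wrist','w7');snap('top','top7')
f=load('top7');o=np.zeros((560,800,3),np.uint8);o[:328]=cv2.resize(f['p'][190:245,285:419],(800,328),interpolation=cv2.INTER_CUBIC)
o[330:530,:640]=load('w7')['p'][:200];cv2.imwrite('pics/c7.png',o)
E
```

```text
t 17.95 clamp tcp [-106.4    0.4  189.1] finger face -96.4 Fpush 6.61 F [-0.3 -6.6  0.5]
t 18.37 clamp tcp [-105.4    0.4  189. ] finger face -95.4 Fpush 7.74 F [ 1.  -7.7 -1.1]
```

View pics/c7.png

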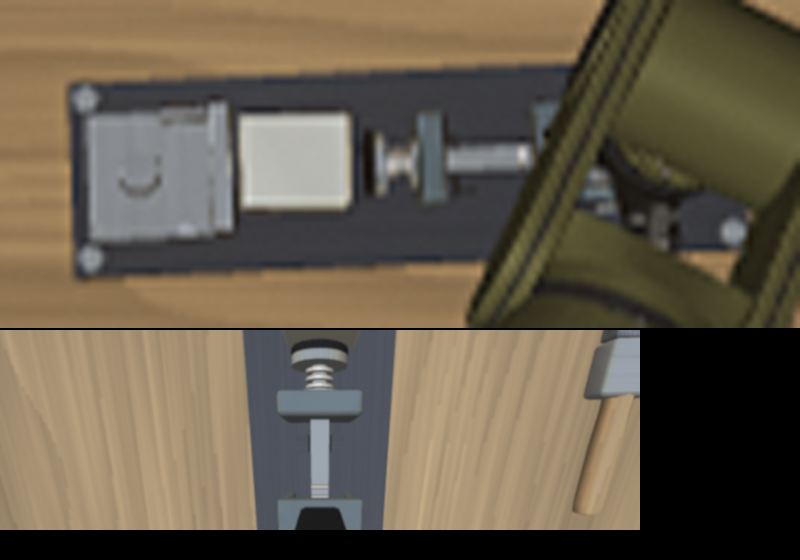

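The top view shows the jaw advanced about 12 mm (head front at crop column 418, was 443). The block hasn't moved and the pin is seated. Second pump next.

```bash
python3 -m pendant '0 0 0 1 0 0 0;0 0 0 2 0 0 0;0 0 0 3.2 0 0 0;0 0 0 4.2 0 0 0;0 0 0 4.9 0 0 0'>/dev/null
python3 -m pendant '0 0 0 0 0 0 0;0 0 0 0 0 0 0;0 0 0 0 0 0 0;0 0 0 0 0 0 0;0 0 0 -0.3 0 0 0'>/dev/null; python3 st.py
python3 -m pendant '0 0 0 -0.3 0 0 0;0 0 0 -0.6 0 0 0;0 0 0 -0.9 0 0 0;0 0 0 -1.2 0 0 0;0 0 0 -1.5 0 0 0'>/dev/null; python3 st.py
python3 -m pendant '0 0 0 -0.3 0 0 0;0 0 0 -0.6 0 0 0;0 0 0 -0.9 0 0 0;0 0 0 -1.2 0 0 0;0 0 0 -1.4 0 0 0'>/dev/null; python3 st.py
python3 -m pendant '0 0 0 -0.2 0 0 0;0 0 0 -0.4 0 0 0;0 0 0 -0.6 0 0 0;0 0 0 -0.8 0 0 0;0 0 0 -1 0 0 0'>/dev/null; python3 st.py
```

```text
t 19.3 clamp tcp [-150.1    0.7  189.4] finger face -140.1 Fpush -0.79 F [-0.   0.8 -0.9]
t 19.72 clamp tcp [-135.9    0.3  190.5] finger face -125.9 Fpush 4.44 F [-0.3 -4.5  3.7]
t 20.13 clamp tcp [-121.5    0.2  190. ] finger face -111.5 Fpush 6.67 F [ 0.3 -6.7  4.4]
t 20.55 clamp tcp [-111.8    0.2  189.7] finger face -101.8 Fpush 6.83 F [ 1.3 -6.8  2.2]
```

```bash
python3 -m pendant '0 0 0 -0.2 0 0 0;0 0 0 -0.4 0 0 0;0 0 0 -0.5 0 0 0;0 0 0 -0.5 0 0 0;0 0 0 -0.5 0 0 0'>/dev/null; python3 st.py
python3 -m pendant '0 0 0 -0.1 0 0 0;0 0 0 -0.2 0 0 0;0 0 0 -0.2 0 0 0;0 0 0 -0.2 0 0 0;0 0 0 -0.2 0 0 0'>/dev/null; python3 st.py
python3 - <<'E'
from h import *
snap('wrist','w8');snap('top','top8')
f=load('top8');o=np.zeros((580,800,3),np.uint8);o[:328]=cv2.resize(f['p'][190:245,285:419],(800,328),interpolation=cv2.INTER_CUBIC)
o[330:580,:400]=cv2.resize(load('w8')['p'][:125,220:420],None,fx=2,fy=2);o[330:580,400:]=cv2.resize(load('w7')['p'][:125,220:420],None,fx=2,fy=2);cv2.imwrite('pics/c8.png',o)
E
```

```text
t 20.97 clamp tcp [-106.7    0.3  189.2] finger face -96.7 Fpush 6.37 F [ 1.4 -6.3  1.1]
t 21.38 clamp tcp [-105.3    0.3  189.1] finger face -95.3 Fpush 9.53 F [ 1.7 -9.5 -1.1]
```

View pics/c8.png

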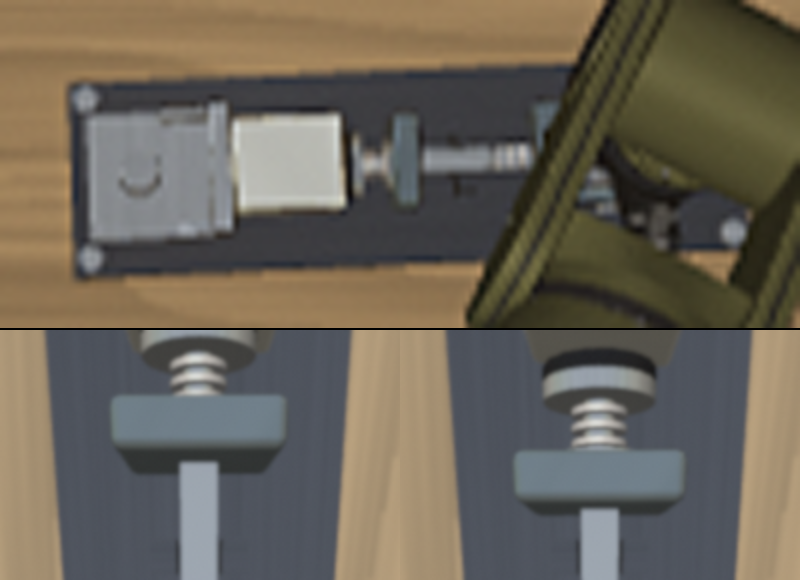

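```bash
cat > prof.py <<'E'
from h import *
import sys
# head front top edge (z85) and pad rear rim top (z74) along the centre columns
for fn in sys.argv[1:]:
    f=load(fn);g=cv2.cvtColor(f['p'],cv2.COLOR_BGR2GRAY).astype(float)
    print(fn,'col300',g[0:95,292:300].mean(1).round().astype(int).tolist())
E
python3 prof.py w7 w8
python3 - <<'E'
from h import *
for fn,r in(('w7',dict(hf=60,hb=83.5,rim=41,rimtop=20.5)),('w8',dict(hf=32.5,hb=56,rim=18.5,rimtop=0))):
    f=load(fn)
    print(fn,{k:cl(atz(f,320,v,85 if k[0]=='h' else 74))[0] for k,v in r.items()})
    print([ (v,cl(atd(f,320,v,0)).tolist()) for v in range(4,50,3)])
for fn in('top7','top8'):
    f=load(fn);g=cv2.cvtColor(f['p'],cv2.COLOR_BGR2GRAY);print(g[212:219,318:362].mean(0).round().astype(int).tolist())
E
```

```text
w7 col300 [83, 83, 83, 83, 83, 83, 83, 83, 82, 82, 82, 80, 73, 62, 51, 44, 41, 37, 35, 40, 55, 81, 108, 127, 139, 144, 147, 148, 148, 146, 138, 122, 99, 80, 69, 66, 65, 66, 68, 70, 75, 79, 82, 82, 82, 82, 82, 82, 82, 82, 83, 82, 83, 82, 83, 83, 83, 82, 83, 89, 104, 118, 122, 123, 122, 123, 123, 123, 123, 122, 122, 123, 123, 123, 123, 123, 123, 123, 123, 122, 119, 113, 105, 96, 86, 72, 59, 52, 51, 51, 51, 53, 63, 75, 83]
w8 col300 [149, 150, 151, 151, 149, 142, 127, 105, 87, 75, 69, 66, 65, 64, 65, 65, 66, 69, 72, 76, 79, 82, 82, 82, 82, 82, 82, 82, 82, 82, 82, 86, 99, 116, 122, 122, 122, 122, 122, 122, 122, 122, 122, 122, 123, 122, 123, 123, 123, 123, 123, 123, 123, 120, 115, 107, 99, 91, 79, 67, 56, 52, 52, 51, 51, 51, 51, 51, 50, 51, 51, 57, 70, 80, 83, 84, 83, 83, 83, 83, 83, 83, 84, 83, 84, 84, 84, 84, 84, 84, 84, 84, 84, 84, 84]
w7 {'hf': np.float64(-1.5), 'hb': np.float64(-13.7), 'rim': np.float64(10.5), 'rimtop': np.float64(20.9)}
[(4, [36.4, -0.3, 51.9]), (7, [36.6, -0.4, 46.4]), (10, [26.3, -0.2, 73.5]), (13, [24.6, -0.2, 74.3]), (16, [23.2, -0.2, 74.0]), (19, [21.4, -0.1, 7
[... 498 characters left out ...]
(19, [25.6, -0.5, 60.7]), (22, [22.5, -0.4, 66.1]), (25, [21.2, -0.4, 65.0]), (28, [20.8, -0.4, 60.5]), (31, [18.1, -0.4, 64.8]), (34, [11.2, -0.2, 85.7]), (37, [9.8, -0.2, 85.7]), (40, [8.4, -0.2, 85.4]), (43, [6.8, -0.2, 86.0]), (46, [5.5, -0.2, 85.1]), (49, [3.6, -0.2, 87.1])]
[139, 139, 146, 141, 140, 120, 60, 168, 194, 186, 185, 184, 183, 183, 182, 182, 182, 183, 183, 183, 183, 183, 184, 186, 190, 147, 47, 51, 18, 47, 135, 106, 113, 111, 102, 110, 108, 77, 99, 99, 99, 69, 99, 97]
[139, 139, 146, 140, 135, 132, 190, 188, 185, 184, 184, 183, 183, 183, 183, 182, 183, 183, 184, 183, 184, 184, 189, 193, 88, 28, 117, 108, 106, 104, 95, 115, 97, 103, 97, 99, 94, 62, 105, 102, 101, 101, 95, 95]
```

The wrist and top views agree. The pad has met the block and pushed it nearly to the stop, the spring is in by about 0.8 mm, and the head gained about 14 mm. About 7 mm more is needed, which is one tooth. I'll make a partial return and re-squeeze, which limits the jaw to 7 mm and keeps the pad in the wrist view.

```bash
python3 -m pendant '0 0 0 0.6 0 0 0;0 0 0 1.2 0 0 0;0 0 0 1.8 0 0 0;0 0 0 2.4 0 0 0;0 0 0 2.4 0 0 0'>/dev/null; python3 st.py
python3 -m pendant '0 0 0 0 0 0 0;0 0 0 0 0 0 0;0 0 0 -0.2 0 0 0;0 0 0 -0.4 0 0 0;0 0 0 -0.6 0 0 0'>/dev/null; python3 st.py
python3 -m pendant '0 0 0 -0.2 0 0 0;0 0 0 -0.4 0 0 0;0 0 0 -0.6 0 0 0;0 0 0 -0.6 0 0 0;0 0 0 -0.6 0 0 0'>/dev/null; python3 st.py
python3 -m pendant '0 0 0 -0.2 0 0 0;0 0 0 -0.4 0 0 0;0 0 0 -0.5 0 0 0;0 0 0 -0.5 0 0 0;0 0 0 -0.5 0 0 0'>/dev/null; python3 st.py
python3 - <<'E'
from h import *
snap('wrist','w9')
E
python3 prof.py w9
```

```text
t 21.9 clamp tcp [-129.1    0.8  188.8] finger face -119.1 Fpush 2.6 F [ 1.2 -2.5  1.2]
t 22.32 clamp tcp [-122.2    0.7  189.2] finger face -112.2 Fpush 4.17 F [ 0.9 -4.1 -0.9]
t 22.73 clamp tcp [-116.8    0.7  189.3] finger face -106.8 Fpush 6.5 F [ 1.4 -6.4 -0.9]
t 23.15 clamp tcp [-112.     0.7  189. ] finger face -102.0 Fpush 7.61 F [ 1.2 -7.6 -0.8]
w9 col300 [73, 77, 79, 81, 81, 81, 81, 81, 81, 88, 103, 116, 121, 121, 121, 121, 121, 121, 121, 121, 121, 121, 121, 121, 121, 121, 121, 122, 122, 122, 122, 120, 115, 108, 101, 94, 85, 74, 62, 54, 51, 52, 51, 50, 50, 51, 50, 50, 51, 50, 50, 51, 50, 50, 52, 62, 76, 82, 82, 82, 82, 82, 82, 83, 82, 83, 83, 82, 82, 83, 83, 83, 83, 83, 83, 83, 83, 83, 83, 83, 83, 83, 83, 83, 83, 83, 83, 83, 83, 83, 83, 83, 83, 83, 83]
```

```bash
python3 -c "
from h import *
print(cl(atz(load('w9'),320,10,85)),cl(atz(load('w8'),320,32.2,85)))"
python3 -m pendant '0 0 0 -0.2 0 0 0;0 0 0 -0.4 0 0 0;0 0 0 -0.5 0 0 0;0 0 0 -0.5 0 0 0;0 0 0 -0.5 0 0 0'>/dev/null; python3 st.py
python3 -m pendant '0 0 0 -0.1 0 0 0;0 0 0 -0.15 0 0 0;0 0 0 -0.15 0 0 0;0 0 0 -0.15 0 0 0;0 0 0 -0.15 0 0 0'>/dev/null; python3 st.py
python3 - <<'E'
from h import *
snap('wrist','w10');f=load('w10')
print([ (v,cl(atd(f,320,v,0)).tolist()) for v in range(1,26,2)])
E
python3 prof.py w10
```

```text
[16.1  0.4 85. ] [12.3 -0.3 85. ]
t 23.62 clamp tcp [-107.2    0.8  188.6] finger face -97.2 Fpush 9.11 F [ 3.7 -9.  -4.7]
t 24.03 clamp tcp [-105.9    0.8  188.6] finger face -95.9 Fpush 8.62 F [ 2.7 -8.5 -3.8]
[(1, [33.8, 0.3, 62.3]), (3, [31.4, 0.3, 66.2]), (5, [31.1, 0.3, 64.3]), (7, [30.7, 0.3, 62.3]), (9, [30.0, 0.3, 61.1]), (11, [28.8, 0.3, 61.6]), (13, [26.2, 0.4, 66.7]), (15, [25.4, 0.4, 66.0]), (17, [25.6, 0.3, 61.8]), (19, [17.9, 0.5, 84.6]), (21, [16.9, 0.5, 84.7]), (23, [15.5, 0.5, 86.5]), (25, [15.0, 0.5, 85.0])]
w10 col300 [70, 68, 65, 65, 64, 65, 66, 68, 70, 73, 77, 80, 81, 82, 81, 82, 87, 103, 117, 121, 122, 122, 122, 122, 122, 122, 121, 122, 122, 122, 122, 122, 122, 122, 122, 122, 122, 123, 121, 116, 109, 102, 95, 86, 74, 63, 54, 52, 52, 51, 51, 51, 51, 51, 51, 51, 51, 50, 51, 51, 58, 71, 80, 83, 83, 83, 83, 83, 83, 83, 83, 83, 83, 83, 83, 83, 83, 83, 83, 83, 83, 83, 83, 83, 83, 83, 84, 83, 84, 84, 84, 84, 84, 84, 83]
```

```bash
python3 - <<'E'
from h import *
snap('top','top10');snap('scene','s10')
for fn,r,h in(('w7',31.7,59.9),('w8',6.9,32.2),('w10',-2.3,16.9)):
    f=load(fn);a=cl(atz(f,320,r,73))[0];b=cl(atz(f,320,h,85))[0];print(fn,'disc back',a,'head front',b,'gap',a-b)
# top view: edges along clamp axis (subpixel), sampled at the given height and lateral offset
def prof(fn,z,y,xs):
    f=load(fn);g=cv2.cvtColor(f['p'],cv2.COLOR_BGR2GRAY).astype(np.float32)
    q=np.mean([cv2.remap(g,*[proj(f,[W(x,yy,z) for x in xs])[:,i].astype(np.float32).reshape(1,-1) for i in(0,1)],cv2.INTER_LINEAR)[0] for yy in y],0)
    return q
xs=np.arange(85,121,1.)
for fn in('top0','top8','top10'): print(fn,'block/stop',prof(fn,80,(-15,-10,10,15),xs).astype(int).tolist())
xs=np.arange(0,56,1.)
for fn in('top8','top10'): print(fn,'head..block',prof(fn,80,(-10,-6,6,10),xs).astype(int).tolist())
s=observe();print(s['force'])
E
python3 st.py
```

```text
w7 disc back 15.5 head front -1.5 gap 17.0
w8 disc back 28.0 head front 12.3 gap 15.7
w10 disc back 31.7 head front 18.8 gap 12.899999999999999
top0 block/stop [179, 179, 180, 180, 181, 183, 185, 187, 184, 172, 158, 131, 100, 68, 58, 72, 92, 112, 125, 131, 135, 136, 136, 136, 137, 136, 135, 131, 131, 131, 132, 132, 133, 133, 133, 133]
top8 block/stop [184, 185, 185, 185, 185, 185, 186, 186, 187, 188, 190, 194, 185, 175, 151, 139, 129, 128, 132, 134, 136, 137, 139, 140, 142, 140, 140, 136, 136, 136, 137, 137, 137, 137, 138, 138]
top10 block/stop [183, 184, 184, 184, 184, 184, 184, 184, 185, 185, 185, 186, 187, 188, 189, 192, 194, 187, 168, 146, 131, 130, 133, 135, 135, 136, 138, 142, 144, 147, 144, 141, 139, 138, 138, 138]
top8 head..block [77, 90, 96, 97, 98, 98, 97, 97, 97, 97, 97, 95, 94, 96, 99, 104, 105, 106, 102, 94, 85, 79, 79, 81, 82, 83, 85, 87, 91, 97, 103, 111, 117, 122, 115, 88, 59, 33, 43, 69, 96, 131, 156, 181, 191, 190, 188, 187, 186, 185, 184, 183, 183, 183, 183, 183]
top10 head..block [78, 78, 75, 68, 61, 62, 73, 84, 93, 97, 98, 98, 98, 98, 97, 98, 98, 98, 94, 95, 97, 100, 98, 92, 85, 82, 87, 91, 93, 90, 87, 86, 89, 92, 99, 112, 127, 137, 119, 90, 61, 40, 32, 25, 46, 97, 150, 187, 192, 191, 189, 188, 186, 185, 184, 183]
[ 1.83797578 -8.38181868 -3.93197807]
t 24.18 clamp tcp [-105.9    0.8  188.6] finger face -95.9 Fpush 8.46 F [ 1.8 -8.4 -3.9]
```

Numbers: the spring is pressed in about 4 mm, going by the wrist gap (17.0 → 12.9 mm). The stop took up about 3–4 mm of pin play and now holds. I need about 3 mm more, so one more short one-tooth re-pump, stopping part-way.

```bash
python3 -m pendant '0 0 0 0.6 0 0 0;0 0 0 1.2 0 0 0;0 0 0 1.8 0 0 0;0 0 0 2.4 0 0 0;0 0 0 2.4 0 0 0'>/dev/null; python3 st.py
python3 -m pendant '0 0 0 0 0 0 0;0 0 0 0 0 0 0;0 0 0 -0.2 0 0 0;0 0 0 -0.4 0 0 0;0 0 0 -0.6 0 0 0'>/dev/null; python3 st.py
python3 -m pendant '0 0 0 -0.2 0 0 0;0 0 0 -0.3 0 0 0;0 0 0 -0.4 0 0 0;0 0 0 -0.4 0 0 0;0 0 0 -0.4 0 0 0'>/dev/null; python3 st.py
cat > m.py <<'E'
from h import *
import sys
n=sys.argv[1];snap('wrist','w'+n);snap('top','t'+n)
f=load('w'+n);g=cv2.cvtColor(f['p'],cv2.COLOR_BGR2GRAY).astype(float)[:95,292:300].mean(1)
print(g[:60].round().astype(int).tolist())
# head top front edge 82->122 rising, head top rear edge: falls through 108
i=[k for k in range(59) if g[k]<102<=g[k+1] and g[min(k+8,90)]>118];j=[k for k in range(90) if g[k]>=108>g[k+1]]
if i: r=i[-1]+(102-g[i[-1]])/(g[i[-1]+1]-g[i[-1]]);print('head front row',r,cl(atz(f,320,r,85))[0])
if j: r=j[-1]+(g[j[-1]]-108)/(g[j[-1]]-g[j[-1]+1]);print('head rear row',r,cl(atz(f,320,r,85))[0])
def prof(fn,z,y,xs):
    f=load(fn);g=cv2.cvtColor(f['p'],cv2.COLOR_BGR2GRAY).astype(np.float32)
    return np.mean([cv2.remap(g,*[proj(f,[W(x,yy,z) for x in xs])[:,i].astype(np.float32).reshape(1,-1) for i in(0,1)],cv2.INTER_LINEAR)[0] for yy in y],0)
for t in('top10','t'+n):
    print(t,prof(t,80,(-15,-10,10,15),np.arange(95,116,1.)).astype(int).tolist(),prof(t,80,(-10,-6,6,10),np.arange(5,50,1.)).astype(int).tolist())
E
python3 m.py 11
```

```text
t 24.6 clamp tcp [-129.6    0.9  189. ] finger face -119.6 Fpush 2.98 F [ 1.1 -2.9 -0.2]
t 25.02 clamp tcp [-123.4    0.8  189.4] finger face -113.4 Fpush 7.81 F [-0.4 -7.8 -1.3]
t 25.43 clamp tcp [-119.8    0.8  189.5] finger face -109.8 Fpush 8.28 F [-0.7 -8.3 -0.7]
[120, 120, 120, 120, 120, 120, 120, 119, 115, 109, 102, 95, 88, 80, 69, 60, 53, 51, 51, 50, 51, 50, 50, 50, 50, 50, 50, 50, 50, 50, 50, 50, 50, 50, 50, 50, 52, 62, 76, 82, 82, 82, 82, 82, 82, 81, 82, 82, 82, 81, 82, 82, 82, 82, 82, 82, 82, 82, 82, 82]
head rear row 9.092592592592593 8.7
top10 [185, 186, 187, 188, 189, 192, 194, 187, 168, 146, 131, 130, 133, 135, 135, 136, 138, 142, 144, 147, 144] [62, 73, 84, 93, 97, 98, 98, 98, 98, 97, 98, 98, 98, 94, 95, 97, 100, 98, 92, 85, 82, 87, 91, 93, 90, 87, 86, 89, 92, 99, 112, 127, 137, 119, 90, 61, 40, 32, 25, 46, 97, 150, 187, 192, 191]
t11 [186, 186, 187, 187, 189, 193, 196, 189, 170, 147, 132, 131, 134, 136, 135, 137, 138, 142, 145, 148, 146] [67, 73, 80, 87, 91, 94, 96, 97, 97, 97, 97, 99, 102, 100, 94, 86, 83, 86, 90, 93, 91, 90, 90, 90, 88, 85, 85, 87, 90, 97, 111, 126, 137, 120, 91, 63, 40, 28, 17, 38, 93, 151, 191, 196, 193]
```

```bash
python3 - <<'E'
from h import *
for fn,r in(('w7',81.6),('w8',53+.9+1),('w9',33),('w10',40.1),('w11',9.1)):
    print(fn,cl(atz(load(fn),320,r,85))[0])
snap('scene','s11')
a=[cv2.resize(load(n)['p'][y0:y1,x0:x1],None,fx=6,fy=6,interpolation=cv2.INTER_CUBIC) for n,y0,y1,x0,x1 in(('top10',200,228,318,372),('t11',200,228,318,372),('s10',170,214,296,348),('s11',170,214,296,348))]
o=np.zeros((460,660,3),np.uint8)
for k,(x,y) in enumerate(((0,0),(332,0),(0,180),(332,180))): o[y:y+a[k].shape[0],x:x+a[k].shape[1]]=a[k][:,:660-x]
cv2.imwrite('pics/c11.png',o)
E
```

```text
w7 -12.7
w8 1.1
w9 5.3
w10 7.7
w11 8.7
```

View pics/c11.png

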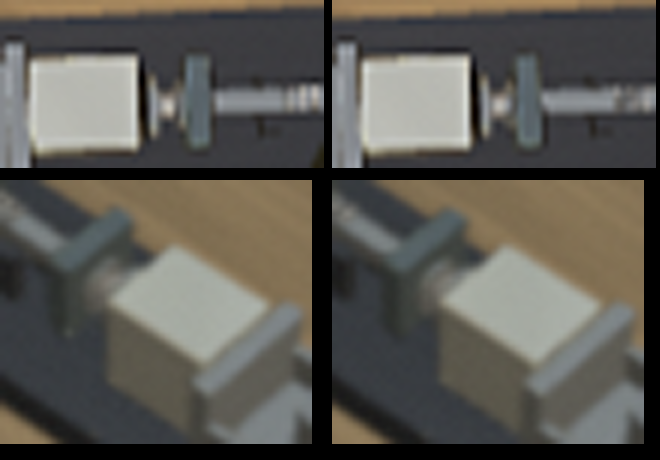

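The block is square against the stop in both views: top pair at (85,103), scene pair at (190,300). The head is about 1 mm further than before, so the spring is in about 5 mm. Easing on about 2 mm more jaw, which is about 4.5 mm of push.

```bash
python3 -m pendant '0 0 0 -0.1 0 0 0;0 0 0 -0.2 0 0 0;0 0 0 -0.3 0 0 0;0 0 0 -0.4 0 0 0;0 0 0 -0.45 0 0 0'>/dev/null; python3 st.py
python3 -m pendant '0 0 0 0 0 0 0;0 0 0 0 0 0 0;0 0 0 0 0 0 0;0 0 0 0 0 0 0;0 0 0 0 0 0 0'>/dev/null; python3 st.py
python3 m.py 12
```

```text
t 26.0 clamp tcp [-115.6    0.8  189.5] finger face -105.6 Fpush 10.21 F [ -0.3 -10.2  -2.5]
t 26.42 clamp tcp [-115.7    0.8  189.5] finger face -105.7 Fpush 9.26 F [-0.1 -9.3 -2.5]
[120, 120, 120, 120, 120, 120, 120, 120, 121, 121, 121, 121, 120, 117, 111, 104, 98, 90, 82, 72, 61, 54, 51, 51, 51, 51, 50, 50, 50, 50, 50, 50, 50, 51, 50, 50, 50, 50, 50, 50, 52, 62, 76, 82, 82, 82, 82, 82, 82, 82, 82, 82, 82, 82, 82, 82, 82, 82, 82, 82]
head rear row 14.423076923076923 10.3
top10 [185, 186, 187, 188, 189, 192, 194, 187, 168, 146, 131, 130, 133, 135, 135, 136, 138, 142, 144, 147, 144] [62, 73, 84, 93, 97, 98, 98, 98, 98, 97, 98, 98, 98, 94, 95, 97, 100, 98, 92, 85, 82, 87, 91, 93, 90, 87, 86, 89, 92, 99, 112, 127, 137, 119, 90, 61, 40, 32, 25, 46, 97, 150, 187, 192, 191]
t12 [185, 186, 187, 187, 189, 192, 196, 188, 169, 145, 131, 131, 134, 136, 135, 136, 138, 141, 144, 147, 146] [80, 73, 66, 63, 72, 85, 96, 98, 98, 99, 98, 98, 98, 97, 91, 84, 80, 87, 98, 109, 111, 106, 101, 96, 91, 85, 83, 86, 90, 98, 112, 126, 137, 120, 92, 65, 41, 29, 16, 36, 91, 149, 191, 196, 194]
```

```bash
python3 - <<'E'
from h import *
f=load('t12')
for x in(148,152,156):print('knob',cl(atd(f,*proj(f,W(x,0,70))[0],0)))
print('block top',cl(atd(f,*proj(f,W(72,0,85))[0])))
g=load('top0');print('foot there before',cl(atd(g,*proj(g,W(162,10,35))[0])))
d=cv2.absdiff(cv2.cvtColor(f['p'],6),cv2.cvtColor(g['p'],6));v,u=np.nonzero(d[100:260,170:285]>40);print('changed left part px (rack/pin):',len(u),(u.min()+170,u.max()+170,v.min()+100,v.max()+100) if len(u) else '')
E
python3 st.py; python3 -c "from plant import *; job_done()"
```

```text
knob [148.1  -0.2  67. ]
knob [ 1.52e+02 -1.00e-01  6.87e+01]
knob [155.9   0.3  73.4]
block top [72.1  0.3 88.3]
foot there before [162.   10.   35.2]
changed left part px (rack/pin): 32 (np.int64(227), np.int64(233), np.int64(215), np.int64(220))
t 26.52 clamp tcp [-115.7    0.8  189.5] finger face -105.7 Fpush 10.34 F [ -0.3 -10.4  -1.8]
the job is handed in; nothing more can be done
```

I locked the stop with the pin, pumped the jaw up to the block, and handed the job in at 26.5 s with the trigger still held squeezed.

**Pin:** I moved it from the rack into the eye and lowered it until the knob sat on the stop's foot. The wrist camera put the knob top at z 70 mm, as it should be. Under load the stop shifted about 3–4 mm, which I took to be play around the pin, and then stayed put.

**Pumping:** I made two full squeezes of the trigger and two short one-tooth ones, all with shut fingers behind the blade. The jaw was never touched.

**Spring at hand-in:**
- **Wrist camera:** it put the spring about 6.7 mm in, against the 7 mm wanted. The pad itself was out of view by then, so this is the last gap reading (about 4.1 mm in) plus the jaw's further travel of about 2.6 mm.
- **Push force:** it read 9.3–10.3 N over the last checks, which corresponds to roughly 5–8 mm. That agrees, but less precisely.

**Block and other things:** The block stands against the stop. In the part of the top view around the rack, the only change was the pin missing from it. I did not compare the rest of the bench.

**Checks that disagreed or went over:**
- The last top-camera depths on the knob ranged from 67 to 73 mm, and the block top read 88 mm instead of 85. I put both down to depth noise.
- During the first squeeze the blade rode up under a finger knuckle (about 9.5 N), so I raised the tool 10 mm.
- I viewed 12 pictures, two over the budget of 10.

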